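# Take a contact reading on the cup warmer

## Task

Lift the yellow contact thermometer up and off its double hook and hold its copper tip inside the blue ring on the sloping cup warmer, with the thermometer square to the sloping plate and pressed lightly, so that the sprung tip goes in about halfway. Finish while still holding it there, steady and with the gripper closed on it; never press hard, and leave the steel beaker, the cup and the tamper alone.

Things in the scene. Friction and masses are not known exactly. Their poses are not given: they have to be found in the camera images.
- probe: Yellow thermometer, 120 g, hanging upright. Origin: on its axis, underside of its black collar (36 x 36 x 5 mm); z up the axis. Yellow box handle z = +5 to +80 mm, 34 mm along x, 24 mm along y: grip across the 24 mm, 50 to 60 mm above the origin. Display on the -x side. Below: steel sleeve, 14 mm diameter, to z = -66, copper tip to -90 mm. May hang turned 0.2 rad from the stand
- tip_end (a point): the very end of the thermometer's copper tip (9 mm diameter, round end), on the probe's axis, 90 mm below the probe's origin when the tip is out; axes as the probe's
- tip (a joint): how far the sprung copper tip is pushed into the sleeve, m: 0 fully out, 0.015 pushed home. It starts to move at 1.2 N and takes 0.3 N more for each mm (3.5 N halfway, 5.7 N at the stop)
- stand: Fixed steel stand. Origin: on the counter, centre of its round base (110 mm diameter), under the hanging thermometer. 14 mm post at x = +42 mm. Two level prongs, 20 mm apart, run along -x; their tops, 130 mm above the counter, carry the collar. Their ends, at x = -37 mm, turn up 18 mm: lift the thermometer more than 20 mm before going sideways. Left or right of the robot, turned up to 0.5 rad
- warmer: Fixed cup warmer: red wedge 200 mm wide (y), 170 mm deep (x), topped by an aluminium plate that slopes 20 degrees (0.349 rad), rising towards its +x from 32 mm high in front to 94 mm at the back. Origin: on the counter under its centre. Red lip along the front edge, 10 mm over the plate. Left or right of the robot, turned up to 0.3 rad
- mark: Flat blue ring sticker on the sloping plate, 42 mm outside, 28 mm inside diameter. Origin: the ring's centre on the plate's surface; z is the plate's outward normal (20 degrees from vertical, leaning to the warmer's -x), x runs up the slope, y across it. It lies 30 mm up the slope from the plate's centre, up to 60 mm to either side
- beaker: bystander: steel milk beaker, 72 mm diameter, 95 mm high, origin under its centre
- cup: bystander: white espresso cup without handle, 68 mm diameter, 60 mm high, origin under its centre
- tamper: bystander: dark wooden tamper, 58 mm diameter, 86 mm high, standing, origin under its centre
Mind the look-alikes: they are no part of the job. Of the things that look like the probe, the largest one is meant.

How it is judged:
By the outcome, as a careful person would: the job done as asked, in the order asked, and still so for the second after the job is handed in, while the arm keeps its last pose, push and grip.
It also fails if it takes over 40 s, if anything falls off the work surface, if the arm or the gripper's body presses on something with over 40 N, if the wrist force passes 120 N, or if a joint passes its speed limit or range.

## Robot

A 6-joint arm with a two-finger parallel gripper is mounted at the origin on the work surface. World frame = base frame: x ahead of the robot, y to its left, z up, the work surface at z = 0. Lengths are in mm, angles in rad, forces in N, time in s.
With the tool pointing down it reaches from about 325 to 775 mm from the base axis. Payload 5.5 kg.
Tool frame: the origin (TCP) lies at the very end of the fingers, on their centre line; the grasp point (between the pads) lies 19 mm behind it; z points along the fingers, y is the direction in which the jaws open and shut (so a half turn about z gives the same grasp; the last joint's range is limited). The gripper opens to 85 mm and grips with 20 to 120 N. Pads are 22 mm wide; open, the fingers measure 114 mm over their backs; the gripper's body (76 mm by 85 mm) begins 54 mm behind the grasp point. The pads swing forward as they close: fully open they stand 13 mm farther back than shut.
Start: joints at [-1.265, 0.091, 1.231, -0, 1.82, -0.057], TCP at [212.936, -560.959, 231.275] pointing down, gripper open.
Joint ranges: [-2.87, 2.87], [-0.86, 2.18], [0.17, 2.46], [-1.51, 4.65], [0.06, 2.69], [-2.65, 2.65]. Speed limits (rad/s): [2.57, 2.57, 3.01, 3.14, 3.14, 3.14].

## Interface

Orientations are given as a unit quaternion [w, x, y, z].
In Python, from cell import bot, eyes, job_done gives the robot as it stands. The module is installed in compiled form; this text tells all that it offers.
- The arm moves only by the tool move_arm, never from a script. Its argument "steps" is a list of rows, each a list of 3 entries, a list of its own where there are three numbers: the shift along the world's x, y, z in mm, then the turn about the world's z in rad, then the opening, from 0 (shut) to 1 (fully open). A call has exactly 10 rows; each row is the pose to reach, as a shift and turn from the pose commanded when the call began; what a row does not reach only later rows make up. A row lasts 1/10 s, in which the tool goes at most 50 mm and 8.59 degrees, less where a joint would pass 70% of its speed; a pose out of reach is approached as far as the arm can. A call with a gripper value outside its range is refused whole. The fingers move at their own pace and stop on an object; "force" is the grip in N (left out, the last holds). Time passes only in rows, so rows that repeat a pose let the fingers close, or fill a call up. It gives the time, the measured TCP pose, the force and the opening at its end, in the units of the state.
- bot.read_state(): the state, without advancing time (a new reading comes with each control period).
- eyes.snapshot(name): name is "scene" or "top"; returns (picture, depth): 384x512x3 uint8, blue, green, red; 384x512 float32, mm along the optical axis (not along the pixel's ray), 0 where there is no reading.
- eyes.camera_params(name): a dict with "mtx" (3x3 intrinsics, pixels), "distortion" ([k1, k2, p1, p2, k3] as OpenCV has them; the pictures are not rectified), "pose" (4x4, takes a point from camera to world coordinates). Camera axes: x right, y down, z forward; pixel columns grow to the right and rows downward; lengths in mm; the calibration is good to about 2 mm. A picture is of the moment at which its call begins. camera_params takes no time and is no camera call.
- job_done(): hands the job in, once; it reports no verdict.
The state is a dict: "time": time; "joint_positions": joint angles; "joint_velocities": joint speeds; "joint_efforts": joint torques, N m; "eef_pos": TCP position; "orientation": TCP orientation; "force": force on the tool from outside, world axes, zero at the start; "ft_torque": the same for the moment, N m; "gripper_width": finger opening in mm.
Only numpy, scipy, OpenCV 4.12 (cv2) and the standard library are available. Lean on these libraries where they do the work, as an engineer would, in place of code of your own. Each camera call takes 0.05 s, during which the arm holds its last target. There are 200 camera calls.

## Working session

There is one attempt and no reset: what is moved stays moved. The work goes in short steps, Python scripts to look and compute and a tool call to move; the robot and the scene stay as the last step left them, time stands still between calls to the robot, and variables do not carry over. Pictures are saved under pics/ and viewed, about 8 in all and at most 12, crops included, and the job is handed in when it is done.

Besides the shell and the picture viewer there is one more tool, called after "Request:" by a JSON object that holds its "op" and its "data", one argument or row to a line. move_arm: Moves the arm, as the interface text tells. Its arguments: {"type":"object","properties":{"steps":{"type":"array"},"force":{"type":"number"}},"required":["steps"]}

```bash
mkdir -p pics
cat > h.py <<'E'
import numpy as np, cv2
from cell import bot, eyes
def snap(n,tag):
    im,d=eyes.snapshot(n); np.savez(f'{tag}.npz',im=im,d=d); cv2.imwrite(f'pics/{tag}.png',im); return im,d
def rays(n,uv):
    p=eyes.camera_params(n); T=np.array(p['pose'])
    q=cv2.undistortPoints(np.array(uv,float).reshape(-1,1,2),np.array(p['mtx']),np.array(p['distortion'],float))[:,0]
    c=np.c_[q,np.ones(len(q))]
    return T[:3,3], c@T[:3,:3].T      # origin, dirs with unit optical depth
def onplane(n,uv,z):
    o,d=rays(n,uv); return o+d*((z-o[2])/d[:,2])[:,None]
def cloud(n,d,mask):
    v,u=np.nonzero(mask&(d>0)); o,r=rays(n,np.c_[u,v]); return o+r*d[v,u][:,None], np.c_[u,v]
def proj(n,X):
    p=eyes.camera_params(n); W=np.linalg.inv(np.array(p['pose']))
    r,_=cv2.Rodrigues(W[:3,:3]); return cv2.projectPoints(np.array(X,float).reshape(-1,1,3),r,W[:3,3],np.array(p['mtx']),np.array(p['distortion'],float))[0][:,0]
E
python3 - <<'E'
from h import *
s=bot.read_state(); print({k:np.round(v,3) for k,v in s.items()})
for n in('scene','top'):
    snap(n,n+'0'); p=eyes.camera_params(n); print(n,np.round(p['pose'],2).tolist(),np.round(p['mtx'],1).tolist())
a=cv2.imread('pics/scene0.png');b=cv2.imread('pics/top0.png')
E
```

```text
{'time': np.float64(0.0), 'joint_positions': array([-1.265,  0.092,  1.232,  0.   ,  1.82 , -0.057]), 'joint_velocities': array([-0.001,  0.001,  0.   , -0.002,  0.   , -0.   ]), 'joint_efforts': array([-0.0000e+00, -4.5874e+01, -4.1802e+01, -0.0000e+00,  1.2000e-02,
        0.0000e+00]), 'eef_pos': array([ 212.852, -560.661,  230.095]), 'orientation': array([-0.001,  0.984,  0.18 , -0.   ]), 'force': array([0.08 , 0.055, 0.26 ]), 'ft_torque': array([ 0.036, -0.028, -0.018]), 'gripper_width': np.float64(85.403)}
scene [[0.8, 0.51, -0.32, 787.68], [0.6, -0.69, 0.41, -301.93], [-0.01, -0.52, -0.86, 721.33], [0.0, 0.0, 0.0, 1.0]] [[420.6, 0.0, 258.9], [0.0, 420.6, 194.2], [0.0, 0.0, 1.0]]
top [[0.01, -0.99, 0.17, 442.55], [-1.0, -0.01, -0.01, 16.29], [0.02, -0.17, -0.99, 772.34], [0.0, 0.0, 0.0, 1.0]] [[359.9, 0.0, 257.4], [0.0, 359.9, 190.0], [0.0, 0.0, 1.0]]
```

View pics/scene0.png

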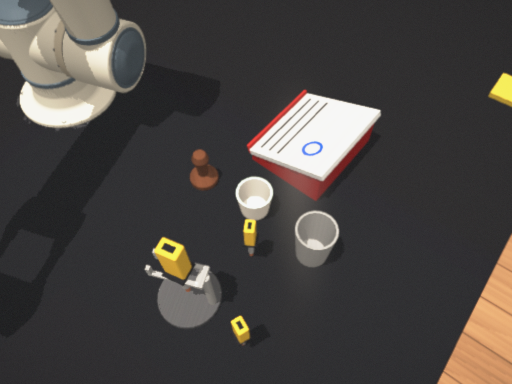

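View pics/top0.png

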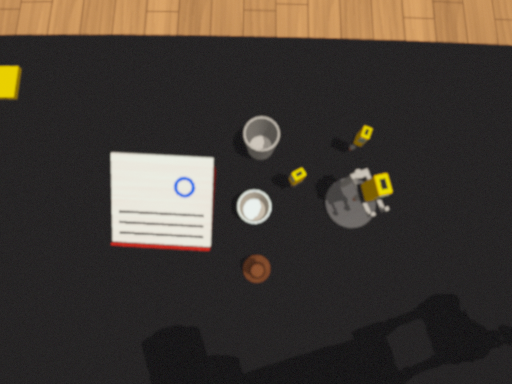

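Candidates for the probe: scene (173,258), large, on the double hook with the round base; small look-alikes at scene (250,232) and (241,328); a yellow sheet at (507,90). The one on the hook is largest and fits the description. The warmer is at scene (315,145), with its lip towards the robot and the ring at scene (313,149) / top (184,187).

Run:
```python
from h import *
D={n:np.load(n+'0.npz') for n in('scene','top')}
R=lambda x:np.round(x,1).tolist()
for n in D:
    im,d=D[n]['im'],D[n]['d']; hsv=cv2.cvtColor(im,cv2.COLOR_BGR2HSV)
    # plate plane
    o,r=rays(n,np.stack(np.meshgrid(np.arange(512),np.arange(384)),-1).reshape(-1,2)); P=(o+r*d.reshape(-1,1)).reshape(384,512,3)
    wh=(hsv[...,1]<40)&(hsv[...,2]>150)&(d>0)&(P[...,1]>100)
    nl,lab,st,ce=cv2.connectedComponentsWithStats(wh.astype(np.uint8)); k=1+st[1:,4].argmax(); m=cv2.erode((lab==k).astype(np.uint8),np.ones((3,3)))>0
    X=P[m]; c=X.mean(0); 
    A=np.linalg.lstsq(np.c_[X[:,:2],np.ones(len(X))],X[:,2],rcond=None)[0]; nn=np.r_[-A[:2],1]; nn/=np.linalg.norm(nn)
    print(n,'plate n',np.round(nn,3),'tilt deg',np.degrees(np.arccos(nn[2])),'upslope yaw',np.arctan2(-nn[1],-nn[0]),'res',np.std(X@nn),'c',R(c),st[k])
    rect=cv2.minAreaRect(np.argwhere(lab==k)[:,::-1].astype(np.float32)); q=cv2.boxPoints(rect)
    o,r=rays(n,q); off=(c@nn); print(' corners',R(o+r*((off-nn@o)/(r@nn))[:,None]))
    bl=(hsv[...,0]>100)&(hsv[...,0]<130)&(hsv[...,1]>120)&(hsv[...,2]>90)
    nl,lab,st,ce=cv2.connectedComponentsWithStats(bl.astype(np.uint8)); 
    for k in range(1,nl):
        if st[k,4]>40 :
            cn=max(cv2.findContours((lab==k).astype(np.uint8),0,1)[0],key=len); e=cv2.fitEllipse(cn)
            o,r=rays(n,[e[0]]); p=o+r*((off-nn@o)/(r@nn))[:,None]; print(' ring',R(e[0]),R(e[1]),st[k,4],R(p[0]))
    # yellow
    ye=(hsv[...,0]>18)&(hsv[...,0]<35)&(hsv[...,1]>130)&(hsv[...,2]>60)
    nl,lab,st,ce=cv2.connectedComponentsWithStats(ye.astype(np.uint8))
    for k in range(1,nl):
        if st[k,4]>30: 
            X=P[(lab==k)&(d>0)]; print(' yellow',R(ce[k]),st[k].tolist(),'zmax',R(np.percentile(X[:,2],[5,50,95])))
    # steel: points in prong-height band / base
    for lo,hi in((2,14),(110,155),(196,225)):
        m=(d>0)&(P[...,2]>lo)&(P[...,2]<hi)&(P[...,1]<-50)&(P[...,0]>250)&(hsv[...,2]>50); X=P[m]; 
        if len(X): print(' band',lo,hi,len(X),R(np.median(X,0)),R(X.min(0)),R(X.max(0)))
    np.save(n+'P.npy',P)
a=D['top']['im'][130:260,230:420]; b=D['scene']['im'][210:350,130:310]
cv2.imwrite('pics/crop1.png',np.hstack([cv2.resize(a,(400,274),interpolation=2),cv2.resize(b,(352,274),interpolation=2)]))
```

```text
scene plate n [-0.336  0.011  0.942] tilt deg 19.644449758943434 upslope yaw -0.03158010041586869 res 1.2826644199354442 c [551.4, 197.7, 67.1] [ 250   93  131   85 5561]
 corners [[453.9, 99.7, 33.4], [441.0, 411.9, 25.3], [637.5, 285.4, 96.8], [626.0, 36.2, 95.5]]
 ring [312.0, 148.0] [11.7, 18.9] 72 [567.4, 149.3, 73.3]
 yellow [502.5, 89.6] [488, 73, 24, 34, 530] zmax [0.8, 12.2, 14.7]
 yellow [249.4, 232.4] [243, 219, 14, 27, 307] zmax [2.3, 108.5, 120.6]
 yellow [173.3, 258.4] [155, 237, 37, 43, 961] zmax [134.8, 192.7, 211.6]
 yellow [240.2, 328.9] [230, 315, 20, 28, 332] zmax [1.8, 117.8, 120.9]
 band 2 14 6142 [558.8, -196.8, 2.9] [250.4, -412.3, 2.0] [947.4, -50.1, 14.0]
 band 110 155 1177 [582.4, -199.5, 130.1] [507.7, -228.3, 110.0] [685.0, -61.2, 155.0]
 band 196 225 528 [556.8, -198.7, 210.3] [535.4, -211.8, 196.3] [572.2, -183.0, 213.7]
top plate n [-0.34   0.012  0.94 ] tilt deg 19.914609745667292 upslope yaw -0.03654121334061082 res 1.3748239284623307 c [542.4, 201.6, 62.4] [ 110  152  102   95 8448]
 corners [[459.9, 314.2, 31.0], [631.4, 294.6, 93.4], [623.6, 89.4, 93.3], [452.5, 99.4, 31.2]]
 ring [184.0, 186.7] [17.7, 18.7] 88 [567.7, 150.8, 72.2]
 yellow [9.6, 81.5] [0, 65, 22, 35, 707] zmax [-0.3, 11.0, 13.3]
 yellow [363.2, 134.6] [353, 124, 21, 23, 265] zmax [-2.6, 97.4, 119.0]
 yellow [297.5, 175.4] [288, 166, 19, 20, 231] zmax [-1.7, 110.4, 119.2]
 yellow [376.6, 186.5] [360, 172, 34, 29, 646] zmax [-1.5, 194.5, 209.8]
 band 2 14 1486 [542.0, -185.3, 10.8] [495.3, -546.6, 2.0] [942.8, -67.9, 13.9]
 band 110 155 709 [579.7, -187.4, 127.9] [508.2, -224.5, 110.0] [683.7, -56.4, 154.6]
 band 196 225 341 [551.9, -191.8, 208.2] [534.7, -208.7, 196.0] [570.1, -179.3, 212.0]
```

View pics/crop1.png

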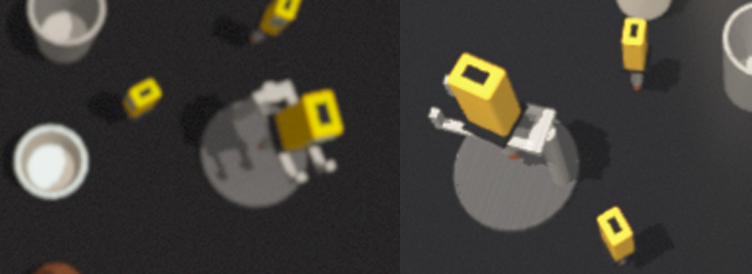

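Run:
```python
from h import *
R=lambda x:np.round(x,1).tolist()
for n,zo in(('scene',1.0),('top',-1.0)):
    im=np.load(n+'0.npz')['im'];P=np.load(n+'P.npy');hsv=cv2.cvtColor(im,cv2.COLOR_BGR2HSV)
    m=(P[...,2]>203)&(P[...,2]<216)&(np.hypot(P[...,0]-553,P[...,1]+194)<40)
    cn=max(cv2.findContours(m.astype(np.uint8),0,1)[0],key=len)[:,0]
    X=onplane(n,cn,210)[:,:2].astype(np.float32); print(n,'top rect z210',cv2.minAreaRect(X), m.sum())
    # bright-yellow top face
    m=(hsv[...,0]>18)&(hsv[...,0]<35)&(hsv[...,1]>100)&(hsv[...,2]>200); 
    nl,lab,st,ce=cv2.connectedComponentsWithStats(m.astype(np.uint8))
    for k in range(1,nl):
        if st[k,4]>20:
            cn=max(cv2.findContours((lab==k).astype(np.uint8),0,1)[0],key=len)[:,0]; z=np.median(P[lab==k][:,2])
            print('  bright',R(ce[k]),st[k,4],'z',R(z),cv2.minAreaRect(onplane(n,cn,z)[:,:2].astype(np.float32)))
    # steel stand gray parts
    m=(hsv[...,1]<60)&(P[...,2]>118)&(P[...,2]<160)&(np.hypot(P[...,0]-553,P[...,1]+194)<75)
    X=P[m]; print('  prong pts',len(X)); 
    c=X[:,:2].mean(0); u,s,v=np.linalg.svd(X[:,:2]-c); print('  pca',R(c),np.arctan2(v[0,1],v[0,0]), 'zmax',R(X[:,2].max()))
    for lo in (118,126,134,142,150): 
        Y=X[(X[:,2]>=lo)&(X[:,2]<lo+8)]; print('   z',lo,len(Y),R(Y.min(0)) if len(Y) else '',R(Y.max(0)) if len(Y) else '')
    m=(hsv[...,1]<60)&(hsv[...,2]>45)&(P[...,2]<15)&(P[...,2]>-6)&(np.hypot(P[...,0]-556,P[...,1]+194)<75)
    mm=m.astype(np.uint8); cn=max(cv2.findContours(mm,0,1)[0],key=len)[:,0]; X=onplane(n,cn,5)[:,:2].astype(np.float32); print('  base',cv2.minEnclosingCircle(X))
    for nm,(u,v) in {'scene':dict(beaker=(316,228),cup=(255,190),tamper=(200,156)),'top':dict(beaker=(262,134),cup=(254,207),tamper=(257,268))}[n].items(): print('  ',nm,R(onplane(n,[(u,v)],{'beaker':95,'cup':60,'tamper':86}[nm])[0]))
```

```text
scene top rect z210 ((555.4149780273438, -197.9025115966797), (35.981563568115234, 25.25748062133789), 12.880066871643066) 473
  bright [503.4, 87.5] 395 z 12.7 ((793.3092041015625, 593.1123046875), (42.0469970703125, 85.18913269042969), 20.592947006225586)
  bright [249.1, 228.4] 164 z 118.4 ((591.5309448242188, -77.79088592529297), (17.139394760131836, 39.24351501464844), 30.977914810180664)
  bright [168.8, 254.9] 528 z 209.5 ((563.02001953125, -202.26959228515625), (50.73145294189453, 37.67705535888672), 10.43300724029541)
  bright [239.3, 325.8] 177 z 119.4 ((672.6196899414062, -203.97073364257812), (17.304452896118164, 24.20067024230957), 65.68766021728516)
  prong pts 635
  pca [565.2, -198.9] 0.557832578215899 zmax 150.9
   z 118 33 [521.1, -227.7, 118.8] [596.7, -166.2, 125.9]
   z 126 426 [510.5, -228.3, 126.0] [597.3, -166.8, 134.0]
   z 134 134 [509.9, -228.1, 134.0] [573.9, -176.4, 141.4]
   z 142 36 [507.7, -228.1, 142.3] [525.8, -198.5, 149.9]
   z 150 6 [519.2, -227.9, 150.0] [525.9, -223.1, 150.9]
  base ((557.1358642578125, -194.4420166015625), 75.22135925292969)
  
[... 515 characters left out ...]
7.240966796875, -69.63311004638672), (15.167923927307129, 21.983449935913086), 27.721681594848633)
  bright [382.6, 184.2] 186 z 208.3 ((552.6719970703125, -194.23532104492188), (32.48549270629883, 21.95323944091797), 13.22517204284668)
  prong pts 396
  pca [553.6, -190.4] -2.7581673399768674 zmax 148.6
   z 118 40 [509.0, -218.2, 119.6] [594.9, -165.0, 125.9]
   z 126 301 [508.6, -222.2, 126.2] [596.5, -165.0, 134.0]
   z 134 22 [508.2, -219.4, 134.1] [560.8, -175.9, 141.9]
   z 142 33 [508.6, -224.5, 143.3] [525.3, -191.6, 148.6]
   z 150 0  
  base ((559.9520874023438, -199.9355926513672), 68.013671875)
   beaker [671.1, -1.5, 95.0]
   cup [530.9, 12.0, 60.0]
   tamper [412.9, 5.0, 86.0]
```

Request:
{"op": "move_arm", "data": {
  "steps": [
    [[33, 35, 10], -0.01, 1],
    [[67, 71, 20], -0.03, 1],
    [[102, 109, 29], -0.04, 1],
    [[136, 146, 29], -0.05, 1],
    [[171, 183, 29], -0.06, 1],
    [[205, 219, 29], -0.08, 1],
    [[239, 256, 29], -0.09, 1],
    [[273, 292, 29], -0.1, 1],
    [[308, 329, 29], -0.12, 1],
    [[341, 365, 29], -0.127, 1]
  ],
  "force": 25
}}

```text
time: 1.1
eef_pos: [552.8, -196.5, 259.8]
orientation: [-0.0, 0.993, 0.117, -0.0]
force: [0.8, -0.2, -0.5]
gripper_width: 85.3
```

Request:
{"op": "move_arm", "data": {
  "steps": [
    [[1, 0, -15], 0, 1],
    [[1, 0, -30], 0, 1],
    [[1, 0, -45], 0, 1],
    [[1, 0, -58], 0, 1],
    [[1, 0, -70], 0, 1],
    [[1, 0, -80], 0, 1],
    [[1, 0, -88], 0, 1],
    [[1, 0, -93], 0, 1],
    [[1, 0, -93], 0, 1],
    [[1, 0, -93], 0, 1]
  ]
}}

```text
time: 2.1
eef_pos: [552.9, -198.4, 167.8]
orientation: [0.0, 0.993, 0.118, 0.0]
force: [0.8, -0.1, -0.4]
gripper_width: 85.0
```

Run:
```python
from h import *
a,_=snap('scene','scene1');b,_=snap('top','top1')
cv2.imwrite('pics/crop2.png',np.hstack([cv2.resize(b[120:260,290:450],(400,350),interpolation=2),cv2.resize(a[180:320,80:240],(400,350),interpolation=2)]))
```

```text
(no output)
```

View pics/crop2.png

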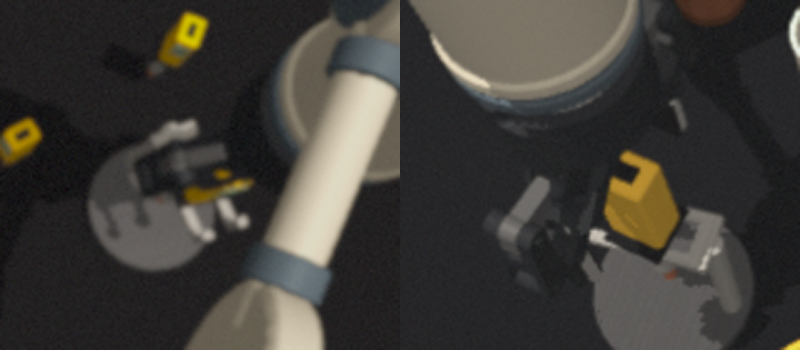

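Request:
{"op": "move_arm", "data": {
  "steps": [
    [[0, 0, 0], 0, 0.5],
    [[0, 0, 0], 0, 0.4],
    [[0, 0, 0], 0, 0.3],
    [[0, 0, 0], 0, 0.2],
    [[0, 0, 0], 0, 0],
    [[0, 0, 0], 0, 0],
    [[0, 0, 0], 0, 0],
    [[0, 0, 0], 0, 0],
    [[0, 0, 0], 0, 0],
    [[0, 0, 0], 0, 0]
  ],
  "force": 25
}}

```text
time: 3.2
eef_pos: [552.8, -198.3, 167.1]
orientation: [-0.0, 0.993, 0.118, -0.0]
force: [-0.1, -0.2, -0.1]
gripper_width: 23.6
```

Request:
{"op": "move_arm", "data": {
  "steps": [
    [[0, 0, 5], 0, 0],
    [[0, 0, 12], 0, 0],
    [[0, 0, 22], 0, 0],
    [[0, 0, 34], 0, 0],
    [[0, 0, 48], 0, 0],
    [[0, 0, 64], 0, 0],
    [[0, 0, 80], 0, 0],
    [[0, 0, 95], 0, 0],
    [[0, 0, 110], 0, 0],
    [[0, 0, 115], 0, 0]
  ]
}}

```text
time: 4.2
eef_pos: [553.3, -198.5, 285.7]
orientation: [0.001, 0.993, 0.118, 0.002]
force: [0.6, 0.4, -1.1]
gripper_width: 23.6
```

Run:
```python
from h import *
s=bot.read_state(); print({k:np.round(v,2).tolist() for k,v in s.items() if k in('time','force','ft_torque','eef_pos','joint_positions')})
a,_=snap('scene','scene2');b,_=snap('top','top2')
cv2.imwrite('pics/crop3.png',np.hstack([cv2.resize(b[110:260,290:450],(400,375),interpolation=2),cv2.resize(a[150:300,80:240],(400,375),interpolation=2)]))
```

```text
{'time': 4.2, 'joint_positions': [-0.4, 0.07, 1.15, 0.0, 1.91, 0.93], 'eef_pos': [553.27, -198.47, 285.69], 'force': [0.6, 0.35, -1.12], 'ft_torque': [-0.03, 0.01, 0.02]}
```

View pics/crop3.png

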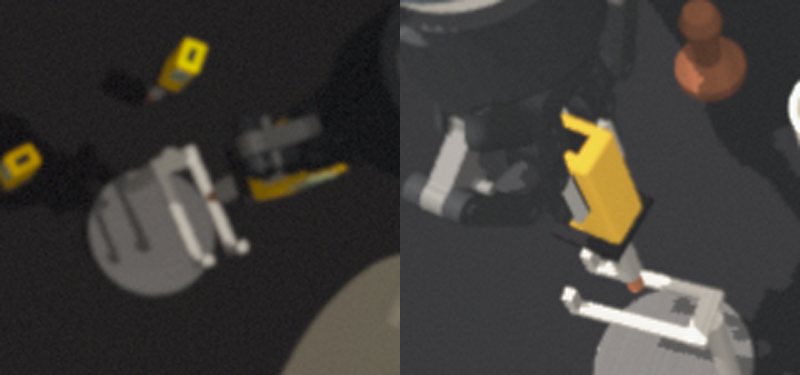

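Request:
{"op": "move_arm", "data": {
  "steps": [
    [[5, 20, 5], 0, 0],
    [[15, 60, 10], -0.04, 0],
    [[25, 105, 10], -0.08, 0],
    [[36, 150, 10], -0.12, 0],
    [[48, 195, 10], -0.16, 0],
    [[59, 240, 10], -0.2, 0],
    [[70, 285, 10], -0.24, 0],
    [[80, 322, 10], -0.27, 0],
    [[87, 346, 10], -0.27, 0],
    [[87, 346, 10], -0.27, 0]
  ]
}}

```text
time: 5.3
eef_pos: [639.7, 151.4, 290.0]
orientation: [-0.0, 1.0, -0.015, -0.002]
force: [-0.2, -0.4, -2.4]
gripper_width: 23.8
```

Run:
```python
from h import *
s=bot.read_state(); print({k:np.round(v,3).tolist() for k,v in s.items() if k in('time','force','ft_torque','eef_pos','orientation','joint_positions')})
a,_=snap('scene','scene3');b,_=snap('top','top3')
cv2.imwrite('pics/crop4.png',np.hstack([cv2.resize(b[60:260,90:250],(400,500),interpolation=2),cv2.resize(a[0:200,240:400],(400,500),interpolation=2)]))
```

```text
{'time': 5.3, 'joint_positions': [0.18, 0.279, 0.916, 0.001, 1.95, 1.781], 'eef_pos': [639.734, 151.372, 289.975], 'orientation': [-0.0, 1.0, -0.015, -0.002], 'force': [-0.188, -0.384, -2.381], 'ft_torque': [-0.047, 0.03, -0.017]}
```

View pics/crop4.png

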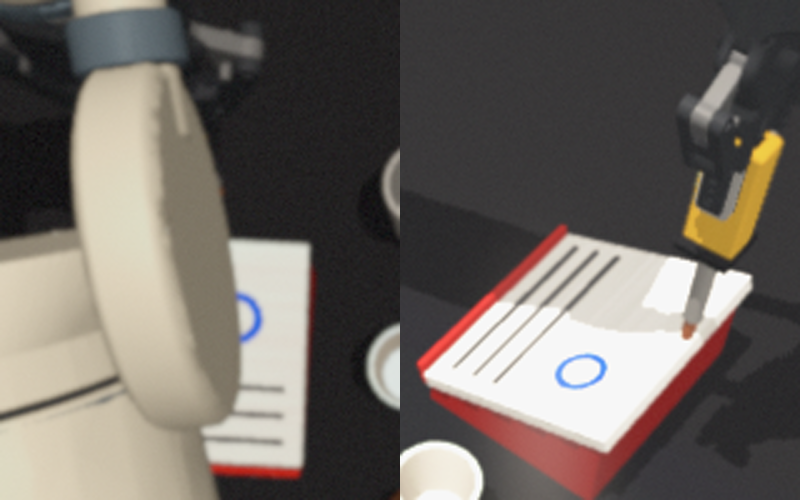

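```bash
cat >> h.py <<'E'
def axis(tag,box,pred):
    """copper & sleeve points from scene depth near predicted tip"""
    z=np.load(tag+'.npz'); im,d=z['im'],z['d']; u0,v0,u1,v1=box
    m=np.zeros(d.shape,bool); m[v0:v1,u0:u1]=1
    X,uv=cloud('scene',d,m); k=np.linalg.norm(X-pred,axis=1)<95; return X[k],uv[k],im[uv[k][:,1],uv[k][:,0]]
E
python3 - <<'E'
from h import *
R=lambda x:np.round(x,1).tolist()
t=np.array([639.7,151.4,163]); print('pred tip px',R(proj('scene',[t,t+[0,0,24],t+[0,0,90]])))
z=np.load('scene3.npz'); im=z['im'];d=z['d']
hsv=cv2.cvtColor(im,cv2.COLOR_BGR2HSV)
cu=(hsv[...,0]<16)&(hsv[...,1]>70)&(hsv[...,2]>60); cu[:, :330]=0; cu[:,375:]=0; cu[:115]=0; cu[140:]=0
X,uv=cloud('scene',d,cu)
for x,p in list(zip(X,uv)): print(p,R(x),im[p[1],p[0]],end=' ')
E
```

```text
pred tip px [[354.0, 135.3], [356.8, 125.9], [365.3, 97.0]]
[373 124] [627.7, 285.0, 57.5] [105 111 155] [372 125] [627.0, 282.8, 56.0] [103 109 162] [373 125] [627.4, 288.6, 50.9] [ 59  60 118] [372 126] [626.9, 285.5, 50.4] [ 56  59 132] [373 126] [616.7, 330.5, 0.4] [49 50 94] [370 127] [626.9, 273.7, 58.5] [126 133 176] [371 127] [627.2, 279.9, 52.8] [ 61  64 140] [372 127] [627.8, 284.5, 48.8] [ 46  47 123] [369 128] [626.8, 269.4, 59.5] [127 134 177] [370 128] [627.2, 275.0, 54.4] [ 66  70 143] [371 128] [626.9, 283.1, 46.4] [ 41  41 131] [372 128] [627.3, 288.9, 41.1] [ 41  41 110] [354 129] [638.3, 146.5, 182.9] [ 92 109 146] [355 129] [641.2, 142.7, 188.6] [106 120 150] [369 129] [627.0, 271.2, 54.7] [ 68  71 145] [370 129] [627.0, 278.1, 48.0] [ 39  40 134] [371 129] [627.5, 283.7, 43.0] [ 42  42 126] [353 130] [636.5, 148.4, 177.2] [116 135 170] [354 130] [639.0, 145.7, 181.6] [ 77 103 158] [355 130] [640.2, 147.0, 181.3] [ 74  99 155] [356 130] [642.3, 145.6, 184.1] [ 79 103 152] [357 130] [643.6, 146.6, 184.1] [ 89 111 158] [368 130] [626.6, 268.0, 54.4] [ 83  88 153] [3
[... 3221 characters left out ...]
27.3, 256.1, 41.2] [ 36  38 135] [365 138] [627.5, 262.5, 34.9] [ 39  39 136] [366 138] [627.8, 268.5, 29.2] [ 37  38 136] [367 138] [627.9, 275.3, 22.4] [ 38  40 134] [368 138] [628.6, 280.2, 18.0] [ 39  40 123] [369 138] [628.1, 289.3, 8.5] [41 41 89] [360 139] [626.3, 235.1, 58.4] [ 91  96 157] [361 139] [626.5, 240.9, 52.8] [ 47  48 139] [362 139] [626.4, 247.9, 45.6] [ 38  40 136] [363 139] [626.6, 253.9, 39.7] [ 39  39 136] [364 139] [627.0, 259.5, 34.4] [ 38  38 135] [365 139] [627.7, 263.9, 30.4] [ 38  39 136] [366 139] [627.8, 270.9, 23.4] [ 40  40 137] [367 139] [628.1, 277.1, 17.3] [ 37  37 130] [368 139] [628.5, 283.0, 11.8] [ 41  42 111] [369 139] [627.3, 295.0, -1.3] [42 42 65]
```

Request:
{"op": "move_arm", "data": {
  "steps": [
    [[0, 0, -10], 0, 0],
    [[0, 0, -24], 0, 0],
    [[0, 0, -39], 0, 0],
    [[0, 0, -54], 0, 0],
    [[0, 0, -69], 0, 0],
    [[0, 0, -84], 0, 0],
    [[0, 0, -97], 0, 0],
    [[0, 0, -106], 0, 0],
    [[0, 0, -112], 0, 0],
    [[0, 0, -112], 0, 0]
  ],
  "force": 20
}}

```text
time: 6.4
eef_pos: [639.5, 147.6, 179.2]
orientation: [0.0, 1.0, -0.017, -0.001]
force: [-0.2, 0.2, -2.7]
gripper_width: 23.4
```

Request:
{"op": "move_arm", "data": {
  "steps": [
    [[-4, 0, 0], 0, 0],
    [[-8, 0, 0], 0, 0],
    [[-11, 0, 0], 0, 0],
    [[-13, 0, 0], 0, 0],
    [[-15, 0, 0], 0, 0],
    [[-17, 0, 0], 0, 0],
    [[-19, 0, 0], 0, 0],
    [[-21, 0, 0], 0, 0],
    [[-23, 0, 0], 0, 0],
    [[-25, 0, 0], 0, 0]
  ],
  "force": 20
}}

```text
time: 7.4
eef_pos: [614.7, 147.8, 180.4]
orientation: [-0.0, 1.0, -0.017, 0.0]
force: [4.4, 2.5, -1.0]
gripper_width: 23.9
```

Run:
```python
from h import *
s=bot.read_state(); print({k:np.round(v,3).tolist() for k,v in s.items() if k in('time','force','ft_torque','eef_pos','orientation')})
a,_=snap('scene','scene4')
cv2.imwrite('pics/crop5.png',cv2.resize(a[20:200,240:420],(600,600),interpolation=2))
```

```text
{'time': 7.4, 'eef_pos': [614.695, 147.847, 180.353], 'orientation': [-0.0, 1.0, -0.017, 0.0], 'force': [4.397, 2.517, -1.015], 'ft_torque': [0.532, -1.084, -0.029]}
```

View pics/crop5.png

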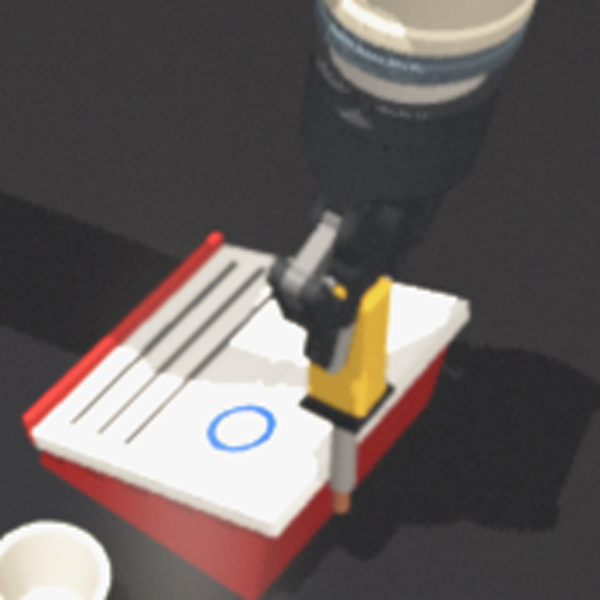

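Request:
{"op": "move_arm", "data": {
  "steps": [
    [[-3, 0, 0], 0, 0],
    [[-6, 0, 0], 0, 0],
    [[-9, 0, 0], 0, 0],
    [[-12, 0, 0], 0, 0],
    [[-15, 0, 0], 0, 0],
    [[-17, 0, 0], 0, 0],
    [[-19, 0, 0], 0, 0],
    [[-21, 0, 0], 0, 0],
    [[-22, 0, 0], 0, 0],
    [[-22, 0, 0], 0, 0]
  ],
  "force": 20
}}

```text
time: 8.45
eef_pos: [592.7, 147.7, 180.4]
orientation: [0.0, 1.0, -0.017, -0.0]
force: [3.4, -0.0, -1.4]
gripper_width: 23.5
```

```bash
cat > tilt.py <<'E'
from h import *
import sys
def tilt(tag,view=False):
    s=bot.read_state(); g=np.array(s['eef_pos'])+[0,0,19]; print('g',np.round(g,1),'F',np.round(s['force'],2),'t',s['time'],'w',s['gripper_width'])
    im,d=snap('scene',tag); hsv=cv2.cvtColor(im,cv2.COLOR_BGR2HSV)
    q=s['orientation']; y=2*np.arctan2(q[2],q[1]); C=np.array([[np.cos(y),np.sin(y),0],[-np.sin(y),np.cos(y),0],[0,0,1]])
    v=lambda m:(lambda X:((X[0]-g)@C.T,X[1]))(cloud('scene',d,m))
    ye=(hsv[...,0]>15)&(hsv[...,0]<38)&(hsv[...,1]>120)&(hsv[...,2]>50)
    ye=cv2.erode(ye.astype(np.uint8),np.ones((2,2)))>0
    L,uv=v(ye); k=np.linalg.norm(L,axis=1)<70; L=L[k]; print('yellow n',len(L))
    # +x face: y within +-12, robust line x=a+b z
    best=None
    rng=np.random.default_rng(0)
    for _ in range(400):
        i=rng.choice(len(L),3,replace=False); n=np.cross(L[i[1]]-L[i[0]],L[i[2]]-L[i[0]]); n/=np.linalg.norm(n)+1e-9
        if abs(n[0])<.8: continue
        inl=abs((L-L[i[0]])@n)<1.5
        if best is None or inl.sum()>best.sum(): best=inl
    F=L[best]; c=F.mean(0); n=np.linalg.svd(F-c)[2][2]; n*=np.sign(n[0]); print('x-face n',np.round(n,3),len(F),'tilt deg',np.degrees(np.arctan2(n[2],n[0])),'c',np.round(c,1),'dist from g',c@n, 'yaw err',np.degrees(np.arctan2(n[1],n[0])))
    cu=(hsv[...,0]<16)&(hsv[...,1]>50)&(hsv[...,2]>50)
    L,uv=v(cu); k=(abs(L[:,1])<14)&(L[:,2]<-95)&(L[:,2]>-155)&(L[:,0]>-20)&(L[:,0]<80); print('cu',k.sum(),np.round(L[k].mean(0),1),np.round(uv[k].mean(0),1),np.round(uv[k].max(0),1))
    for th in (0,18,20,22):
        a=np.radians(th); t=[145*np.sin(a),0,-145*np.cos(a)]; print(th,'tip px',np.round(proj('scene',[C.T@t+g])[0],1),end='; ')
    # steel sleeve: gray pixels with local y near the surface, s along axis
    print()
    L,uv=v((hsv[...,1]<60)); k=(abs(L[:,1])<11)&(L[:,2]<-66)&(L[:,2]>-118)&(abs(L[:,0]+L[:,2]*.36)<25); L=L[k]
    if len(L)>10: print('sleeve',len(L), 'x vs z slope deg',np.degrees(np.arctan(-np.polyfit(L[:,2],L[:,0],1)[0])))
if __name__=='__main__': tilt(sys.argv[1])
E
python3 tilt.py scene5
```

```text
g [592.7 147.7 199.4] F [ 3.35 -0.01 -1.39] t 8.45 w 23.489488877439708
yellow n 527
x-face n [ 0.943 -0.043  0.331] 292 tilt deg 19.34449077595326 c [22.7 -4.1 -3.6] dist from g 20.35794942201419 yaw err -2.5953411797355788
cu 70 [  41.1   -1.6 -130.6] [340.1 168. ] [346 174]
0 tip px [321.4 160.8]; 18 tip px [341.5 170.7]; 20 tip px [343.8 171.5]; 22 tip px [346.1 172.3]; 
sleeve 226 x vs z slope deg -6.507739482321088
```

Request:
{"op": "move_arm", "data": {
  "steps": [
    [[0, 0, 0], 0, 0],
    [[0, 0, 3], 0, 0],
    [[0, 0, 10], 0, 0],
    [[0, 0, 22], 0, 0],
    [[0, 0, 36], 0, 0],
    [[0, 0, 50], 0, 0],
    [[0, 1, 60], 0, 0],
    [[-10, 1, 66], 0, 0],
    [[-25, 2, 70], 0, 0],
    [[-40, 3, 70], 0, 0]
  ],
  "force": 60
}}

```text
time: 9.5
eef_pos: [552.0, 150.8, 251.1]
orientation: [-0.0, 1.0, -0.017, 0.0]
force: [-0.8, -0.1, -1.4]
gripper_width: 23.2
```

Request:
{"op": "move_arm", "data": {
  "steps": [
    [[-10, 0, 0], 0, 0],
    [[-20, 1, 0], 0, 0],
    [[-30, 1, -5], 0, 0],
    [[-38, 2, -10], 0, 0],
    [[-44, 2, -18], 0, 0],
    [[-45, 2, -26], 0, 0],
    [[-45, 2, -32], 0, 0],
    [[-45, 2, -36], 0, 0],
    [[-45, 2, -36], 0, 0],
    [[-45, 2, -36], 0, 0]
  ]
}}

```text
time: 10.5
eef_pos: [508.0, 152.7, 214.3]
orientation: [0.0, 1.0, -0.017, -0.0]
force: [-0.9, -0.5, -1.9]
gripper_width: 23.1
```

```bash
sed -i 's/cu=(hsv\[...,0\]<16)&(hsv\[...,1\]>50)/cu=(hsv[...,0]>5)\&(hsv[...,0]<17)\&(hsv[...,1]>80)/' tilt.py; python3 tilt.py scene6
python3 - <<'E'
from h import *
a=cv2.imread('pics/scene6.png'); b,_=snap('top','top6')
cv2.imwrite('pics/crop6.png',np.hstack([cv2.resize(b[100:260,90:250],(400,400),interpolation=2),cv2.resize(a[40:200,240:400],(400,400),interpolation=2)]))
E
```

```text
g [508.  152.7 233.3] F [-0.85 -0.54 -1.89] t 10.5 w 23.05568381583665
yellow n 668
x-face n [ 0.949 -0.038  0.312] 374 tilt deg 18.19331741383117 c [22.6 -2.3 -4. ] dist from g 20.329786573417945 yaw err -2.283790345440699
cu 29 [  47.8   -4.3 -124.2] [307.8 134.1] [310 138]
0 tip px [288.  127.6]; 18 tip px [307.2 136.6]; 20 tip px [309.3 137.3]; 22 tip px [311.5 137.9]; 
sleeve 180 x vs z slope deg 17.381420919780396
```

View pics/crop6.png

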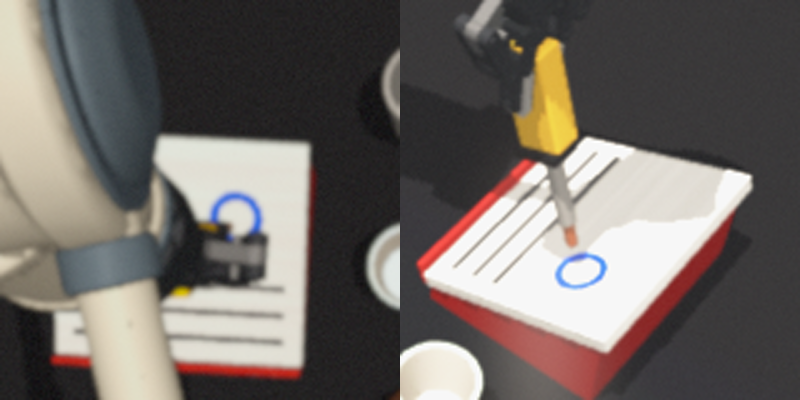

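```bash
cat > line.py <<'E'
from h import *
import sys
nW=np.array([-.3418,.0116,.940]); nW/=np.linalg.norm(nW); ring=np.array([567.5,150,72.7])
def line(tag,new=True):
    s=bot.read_state(); g=np.array(s['eef_pos'])+[0,0,19]
    if new: snap('scene',tag)
    z=np.load(tag+'.npz'); im,d=z['im'],z['d']; hsv=cv2.cvtColor(im,cv2.COLOR_BGR2HSV)
    X,uv=cloud('scene',d,np.ones(d.shape,bool)); h=(X-ring)@nW
    ax=g-X; s_=-(ax@nW); r=np.linalg.norm(ax+s_[:,None]*nW,axis=1)   # along/away from nominal axis
    k=(h>5)&(r<18)&(s_<-66)&(s_>-150); uv=uv[k]
    yv=np.array([.034,1,0]); yv/=np.linalg.norm(yv); c=[]
    for row in np.unique(uv[:,1]):
        u=uv[uv[:,1]==row][:,0]; c.append((u.mean(),row,len(u)))
    c=np.array(c); o,dr=rays('scene',c[:,:2]); t=((g-o)@yv)/(dr@yv); P=o+dr*t[:,None]-g
    xl=P@np.array([.9994,-.034,0]); zl=P[:,2]
    w=(c[:,2]>=3)&(zl<-70); f=np.polyfit(zl[w],xl[w],1,w=c[w,2])
    th=np.arctan(-f[0]); print('line tilt deg',np.degrees(th),'axis offset e',f[1]*np.cos(th),'rows',w.sum(),'resid',np.std(xl[w]-np.polyval(f,zl[w])))
    print('widths',c[:,2].astype(int).tolist(),'lowest px',c[-1,:2])
    return c
if __name__=='__main__': line(sys.argv[1],len(sys.argv)<3)
E
python3 line.py scene6 old
```

```text
line tilt deg 17.99492882994398 axis offset e 0.9552519177991518 rows 32 resid 0.8386809354966733
widths [2, 2, 5, 8, 8, 8, 9, 8, 8, 8, 8, 8, 8, 8, 8, 8, 8, 8, 8, 8, 8, 8, 8, 8, 7, 6, 5, 5, 5, 5, 5, 5, 5, 4] lowest px [307.5 138. ]
```

Run:
```python
from h import *
def line(tag,g,th):
    g=np.array(g); z=np.load(tag+'.npz'); im,d=z['im'],z['d']
    xw=np.array([.9994,-.034,0]); yv=np.array([.034,.9994,0]); n=-np.sin(th)*xw+np.cos(th)*np.array([0,0,1])
    X,uv=cloud('scene',d,np.ones(d.shape,bool)); a=X-g; s=a@n; r=np.linalg.norm(a-s[:,None]*n,axis=1)
    for lo,hi in((-150,-66),(-120,-66),(-146,-85)):
        k=(r<16)&(s<lo*0+hi)&(s>lo)&((X-[567.5,150,72.7])@[-.3418,.0116,.94]>5); q=uv[k]
        c=np.array([((q[q[:,1]==v][:,0]).mean(),v,(q[:,1]==v).sum()) for v in np.unique(q[:,1])])
        c=c[(c[:,2]>=4)][1:-1]; o,dr=rays('scene',c[:,:2]); P=o+dr*(((g-o)@yv)/(dr@yv))[:,None]-g
        f=np.polyfit(P[:,2],P@xw,1,w=c[:,2]); print(tag,lo,hi,'tilt',np.round(np.degrees(np.arctan(-f[0])),2),'e',np.round(f[1],2),len(c))
    # surface 3D fit: cylinder axis from depth points pca
    k=(r<14)&(s<-66)&(s>-112); A=X[k]; u=np.linalg.svd(A-A.mean(0))[2][0]; u*=np.sign(u[2]); print('  pca tilt',np.degrees(np.arctan2(-u@xw,u[2])),'side',np.degrees(np.arctan2(u@yv,u[2])),k.sum())
line('scene3',[639.7,151.4,309],0); line('scene5',[592.7,147.7,199.4],.33);line('scene6',[508,152.7,233.3],.33)
```

```text
scene3 -150 -66 tilt 0.55 e -0.85 29
scene3 -120 -66 tilt 0.49 e -0.75 20
scene3 -146 -85 tilt 0.59 e -0.98 21
  pca tilt 0.1746691841131479 side -1.836209255306783 171
scene5 -150 -66 tilt 18.97 e 2.56 12
scene5 -120 -66 tilt 18.97 e 2.56 12
scene5 -146 -85 tilt 21.25 e -1.84 6
  pca tilt 2.4112265138116946 side -1.487124961138824 164
scene6 -150 -66 tilt 18.2 e 0.81 30
scene6 -120 -66 tilt 17.81 e 1.48 21
scene6 -146 -85 tilt 17.65 e 2.05 22
  pca tilt 18.461443172231217 side 1.3669209380977279 158
```

Request:
{"op": "move_arm", "data": {
  "steps": [
    [[0, 0, 8], 0, 0],
    [[2, 0, 22], 0, 0],
    [[10, -1, 34], 0, 0],
    [[25, -2, 36], 0, 0],
    [[42, -3, 36], 0, 0],
    [[60, -4, 36], 0, 0],
    [[78, -5, 36], 0, 0],
    [[92, -5, 36], 0, 0],
    [[99, -5, 36], 0, 0],
    [[99, -5, 36], 0, 0]
  ]
}}

```text
time: 11.6
eef_pos: [607.3, 147.6, 250.2]
orientation: [0.0, 1.0, -0.017, -0.0]
force: [-0.3, 0.0, -1.0]
gripper_width: 23.2
```

Request:
{"op": "move_arm", "data": {
  "steps": [
    [[0, 0, -15], 0, 0],
    [[0, 0, -32], 0, 0],
    [[0, 0, -48], 0, 0],
    [[0, 0, -60], 0, 0],
    [[0, 0, -68], 0, 0],
    [[0, 0, -70], 0, 0],
    [[-4, 0, -70], 0, 0],
    [[-8, 0, -70], 0, 0],
    [[-10, 0, -70], 0, 0],
    [[-11, 0, -70], 0, 0]
  ],
  "force": 20
}}

```text
time: 12.6
eef_pos: [595.8, 147.8, 181.1]
orientation: [-0.0, 1.0, -0.017, 0.001]
force: [0.8, -0.3, -1.2]
gripper_width: 23.3
```

Request:
{"op": "move_arm", "data": {
  "steps": [
    [[-1, 0, 0], 0, 0],
    [[-2, 0, 0], 0, 0],
    [[-3, 0, 0], 0, 0],
    [[-4, 0, 0], 0, 0],
    [[-5, 0, 0], 0, 0],
    [[-6, 0, 0], 0, 0],
    [[-7, 0, 0], 0, 0],
    [[-7, 0, 0], 0, 0],
    [[-7, 0, 0], 0, 0],
    [[-7, 0, 0], 0, 0]
  ],
  "force": 20
}}

```text
time: 13.6
eef_pos: [590.5, 147.6, 180.8]
orientation: [-0.0, 1.0, -0.017, 0.002]
force: [7.5, 1.2, -3.2]
gripper_width: 23.1
```

Request:
{"op": "move_arm", "data": {
  "steps": [
    [[-1, 0, 0], 0, 0],
    [[-2, 0, 0], 0, 0],
    [[-2, 0, 0], 0, 0],
    [[-2, 0, 0], 0, 0],
    [[-2, 0, 0], 0, 0],
    [[-2, 0, 0], 0, 0],
    [[-2, 0, 0], 0, 0],
    [[-2, 0, 0], 0, 0],
    [[-2, 0, 0], 0, 0],
    [[-2, 0, 0], 0, 0]
  ],
  "force": 20
}}

```text
time: 14.6
eef_pos: [588.3, 147.5, 180.7]
orientation: [-0.0, 1.0, -0.017, 0.002]
force: [5.9, -1.0, -2.7]
gripper_width: 23.4
```

Request:
{"op": "move_arm", "data": {
  "steps": [
    [[0, 0, 0], 0, 0],
    [[0, 0, 3], 0, 0],
    [[0, 0, 10], 0, 0],
    [[0, 0, 22], 0, 0],
    [[0, 0, 36], 0, 0],
    [[0, 1, 50], 0, 0],
    [[0, 2, 60], 0, 0],
    [[-10, 3, 66], 0, 0],
    [[-25, 4, 70], 0, 0],
    [[-40, 5, 70], 0, 0]
  ],
  "force": 60
}}

```text
time: 15.6
eef_pos: [545.9, 152.9, 251.1]
orientation: [-0.0, 1.0, -0.017, 0.0]
force: [-0.5, -0.4, -0.9]
gripper_width: 23.3
```

Request:
{"op": "move_arm", "data": {
  "steps": [
    [[-10, 0, 0], 0, 0],
    [[-20, 0, 0], 0, 0],
    [[-30, 0, -5], 0, 0],
    [[-37, 0, -10], 0, 0],
    [[-39, 0, -18], 0, 0],
    [[-39, 0, -26], 0, 0],
    [[-39, 0, -32], 0, 0],
    [[-39, 0, -36], 0, 0],
    [[-39, 0, -36], 0, 0],
    [[-39, 0, -36], 0, 0]
  ]
}}

```text
time: 16.6
eef_pos: [508.0, 152.7, 214.3]
orientation: [-0.0, 1.0, -0.017, -0.0]
force: [-0.2, 0.7, -0.6]
gripper_width: 23.5
```

```bash
cat > ln.py <<'E'
from h import *
import sys
def line(tag,th=.34):
    s=bot.read_state(); g=np.array(s['eef_pos'])+[0,0,19]; print('t',s['time'],'g',np.round(g,1),'F',np.round(s['force'],2))
    im,d=snap('scene',tag)
    xw=np.array([.9994,-.034,0]); yv=np.array([.034,.9994,0]); n=-np.sin(th)*xw+np.cos(th)*np.array([0,0,1])
    X,uv=cloud('scene',d,np.ones(d.shape,bool)); a=X-g; s=a@n; r=np.linalg.norm(a-s[:,None]*n,axis=1)
    for lo,hi in((-150,-66),(-120,-66),(-146,-85)):
        k=(r<16)&(s<hi)&(s>lo)&((X-[567.5,150,72.7])@[-.3418,.0116,.94]>5); q=uv[k]
        c=np.array([((q[q[:,1]==v][:,0]).mean(),v,(q[:,1]==v).sum()) for v in np.unique(q[:,1])])
        c=c[(c[:,2]>=4)][1:-1]; o,dr=rays('scene',c[:,:2]); P=o+dr*(((g-o)@yv)/(dr@yv))[:,None]-g
        f=np.polyfit(P[:,2],P@xw,1,w=c[:,2]); print(lo,hi,'tilt',np.round(np.degrees(np.arctan(-f[0])),2),'e',np.round(f[1],2),len(c),'lowest',c[-1])
    k=(r<14)&(s<-66)&(s>-112); A=X[k]; u=np.linalg.svd(A-A.mean(0))[2][0]; u*=np.sign(u[2]); print('pca tilt',np.degrees(np.arctan2(-u@xw,u[2])),'side',np.degrees(np.arctan2(u@yv,u[2])),k.sum())
line(sys.argv[1])
E
python3 ln.py scene7; python3 tilt.py scene8
```

```text
t 16.6 g [508.  152.7 233.3] F [-0.16  0.67 -0.57]
-150 -66 tilt 19.11 e 1.98 30 lowest [309. 137.   5.]
-120 -66 tilt 18.66 e 2.74 22 lowest [306.5 129.    6. ]
-146 -85 tilt 18.91 e 2.44 22 lowest [309. 137.   5.]
pca tilt 19.725186807648623 side 0.6776042799288777 166
g [508.1 152.7 233.6] F [-0.69  0.57 -1.88] t 16.65 w 23.370231684451348
yellow n 671
x-face n [ 0.942 -0.033  0.335] 382 tilt deg 19.602293184450158 c [22.9 -2.3 -3.3] dist from g 20.531753878228926 yaw err -1.9811203487022897
cu 27 [  51.2   -4.3 -123.2] [309.4 134.6] [311 138]
0 tip px [288.1 127.5]; 18 tip px [307.2 136.5]; 20 tip px [309.4 137.2]; 22 tip px [311.5 137.8]; 
sleeve 181 x vs z slope deg 19.284848368832552
```

Request:
{"op": "move_arm", "data": {
  "steps": [
    [[1, 0, -3], 0, 0],
    [[2, 0, -7], 0, 0],
    [[4, 0, -11], 0, 0],
    [[5, 0, -15], 0, 0],
    [[6.5, 0, -18.8], 0, 0],
    [[7.5, 0, -21.6], 0, 0],
    [[8.5, 0, -24], 0, 0],
    [[9, 0, -25.4], 0, 0],
    [[9.5, 0, -26.3], 0, 0],
    [[9.5, 0, -26.3], 0, 0]
  ],
  "force": 60
}}

```text
time: 17.7
eef_pos: [517.2, 152.7, 188.1]
orientation: [0.0, 1.0, -0.017, -0.0]
force: [-2.7, -2.0, 0.5]
gripper_width: 23.1
```

```bash
python3 ln.py scene9
python3 - <<'E'
from h import *
F=[];
for i in range(4): eyes.snapshot('scene'); F.append(bot.read_state()['force'])
print(np.round(F,2).tolist(),np.mean(F,0)); s=bot.read_state(); print(s['eef_pos'],s['time'])
a=cv2.imread('pics/scene9.png'); cv2.imwrite('pics/crop7.png',cv2.resize(a[85:175,260:360],(800,600)[:2] if 0 else (660,594),interpolation=2))
E
```

```text
t 17.7 g [517.2 152.7 207.1] F [-2.7  -2.03  0.49]
-150 -66 tilt 19.26 e 1.5 26 lowest [311.5 146.    4. ]
-120 -66 tilt 19.33 e 1.38 20 lowest [310. 140.   7.]
-146 -85 tilt 18.68 e 2.78 19 lowest [311.5 146.    4. ]
pca tilt 19.6696287050088 side -0.10773830412413377 148
[[-0.98, 0.35, 0.22], [-1.79, -0.79, -0.2], [-1.37, -1.03, 1.23], [-2.65, -0.92, -0.23]] [-1.69508395 -0.59683065  0.25305592]
[517.21327634 152.69891341 188.09504542] 17.95
```

View pics/crop7.png

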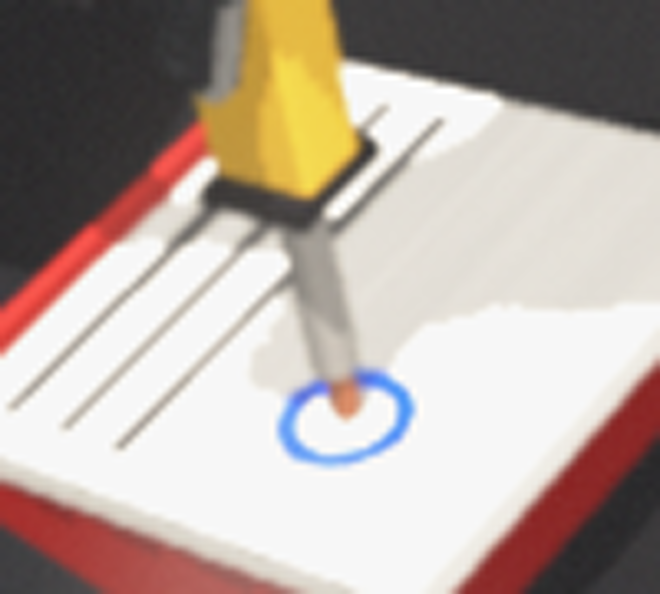

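Request:
{"op": "move_arm", "data": {
  "steps": [
    [[0.4, 0, -1], 0, 0],
    [[0.7, 0, -2], 0, 0],
    [[1, 0, -2.8], 0, 0],
    [[1, 0, -2.8], 0, 0],
    [[1, 0, -2.8], 0, 0],
    [[1, 0, -2.8], 0, 0],
    [[1, 0, -2.8], 0, 0],
    [[1, 0, -2.8], 0, 0],
    [[1, 0, -2.8], 0, 0],
    [[1, 0, -2.8], 0, 0]
  ],
  "force": 60
}}

```text
time: 18.95
eef_pos: [518.3, 152.7, 185.2]
orientation: [-0.0, 1.0, -0.017, 0.0]
force: [-2.6, -0.9, 0.9]
gripper_width: 23.7
```

```bash
cat > cop.py <<'E'
from h import *
import sys
n=np.array([-.3418,.0116,.940]); n/=np.linalg.norm(n)
def sat(tag,tipw):
    """saturation of the image along the probe axis, per mm above the tip end"""
    im=np.load(tag+'.npz')['im'].astype(np.float32); S=im[...,2]-im[...,0]
    mm=np.arange(-10,46,1.0); px=proj('scene',[tipw+n*k for k in mm]).astype(np.float32)
    p=np.mean([cv2.remap(S,px[:,0]+o,px[:,1],1).ravel() for o in(-.5,0,.5)],0)
    h=p.max()/2; on=mm[p>h]; 
    def x(i,j): return mm[i]+(h-p[i])/(p[j]-p[i])*(mm[j]-mm[i])
    i=np.nonzero(p>h)[0]; a,b=x(i[0]-1,i[0]),x(i[-1],i[-1]+1); print(tag,'copper from',round(a,1),'to',round(b,1),'len',round(b-a,1),np.round(p,0).astype(int).tolist())
E
python3 ln.py scene10
python3 - <<'E'
from cop import *
F=[]
for i in range(10): eyes.snapshot('scene'); F.append(bot.read_state()['force'])
F=np.array(F); print('F',F.mean(0),F.std(0),'t',bot.read_state()['time'])
sat('scene6',np.array([560,150,95.7])); sat('scene8',np.array([560,150,95.7])); sat('scene9',np.array([567.5,150,72.7])); sat('scene10',np.array([567.5,150,72.7]))
E
```

```text
t 18.95 g [518.3 152.7 204.2] F [-2.58 -0.89  0.93]
-150 -66 tilt 19.2 e 1.57 25 lowest [311.5 146.    4. ]
-120 -66 tilt 19.3 e 1.38 20 lowest [310. 141.   7.]
-146 -85 tilt 17.78 e 4.59 18 lowest [311.5 146.    4. ]
pca tilt 19.81144168422593 side -0.025504490359431812 143
F [-1.93866938 -0.51858844  1.15369144] [0.44307023 0.55781751 0.53605907] t 19.5
scene6 copper from 2.4 to 20.8 len 18.4 [-105, -114, -111, -81, -49, -26, -7, 6, 10, 14, 22, 32, 44, 60, 76, 84, 91, 95, 96, 97, 98, 100, 99, 96, 95, 92, 88, 83, 78, 71, 60, 47, 37, 28, 22, 19, 17, 17, 18, 18, 17, 17, 17, 17, 17, 17, 17, 17, 17, 17, 17, 16, 15, 15, 15, 15]
scene8 copper from 0.3 to 18.8 len 18.5 [-105, -115, -110, -81, -48, -25, -7, 9, 20, 31, 49, 68, 84, 94, 104, 108, 109, 109, 109, 109, 109, 108, 108, 107, 105, 98, 92, 79, 65, 52, 41, 29, 25, 21, 19, 19, 19, 19, 19, 19, 18, 18, 19, 19, 19, 19, 18, 18, 17, 17, 17, 17, 17, 17, 17, 16]
scene9 copper from 0.6 to 14.3 len 13.8 [0, 0, 0, 0, 0, 0, 1, 1, 9, 25, 41, 63, 84, 99, 103, 107, 108, 107, 104, 99, 93, 86, 80, 73, 58, 45, 35, 28, 22, 20, 19, 19, 19, 18, 18, 18, 18, 18, 19, 19, 19, 19, 18, 18, 17, 17, 17, 16, 16, 16, 16, 15, 14, 14, 15, 15]
scene10 copper from 0.2 to 11.4 len 11.2 [0, 0, 0, 0, 0, 0, 1, 2, 11, 28, 45, 66, 85, 98, 98, 100, 96, 91, 86, 77, 68, 56, 42, 31, 26, 22, 20, 19, 18, 19, 19, 19, 19, 19, 19, 18, 18, 19, 19, 19, 18, 18, 18, 18, 17, 16, 16, 16, 16, 16, 16, 15, 15, 14, 14, 14]
```

Request:
{"op": "move_arm", "data": {
  "steps": [
    [[0.2, 0, -0.6], 0, 0],
    [[0.2, 0, -0.6], 0, 0],
    [[0.2, 0, -0.6], 0, 0],
    [[0.2, 0, -0.6], 0, 0],
    [[0.2, 0, -0.6], 0, 0],
    [[0.2, 0, -0.6], 0, 0],
    [[0.2, 0, -0.6], 0, 0],
    [[0.2, 0, -0.6], 0, 0],
    [[0.2, 0, -0.6], 0, 0],
    [[0.2, 0, -0.6], 0, 0]
  ],
  "force": 60
}}

```text
time: 20.5
eef_pos: [518.5, 152.7, 184.6]
orientation: [0.0, 1.0, -0.017, 0.0]
force: [-2.5, -1.4, 0.7]
gripper_width: 23.5
```

```bash
python3 ln.py scene11
python3 - <<'E'
from cop import *
F=[]
for i in range(12): eyes.snapshot('scene'); F.append(bot.read_state()['force'])
F=np.array(F); print('F',F.mean(0),F.std(0)); s=bot.read_state(); print(s['time'],s['eef_pos'],s['gripper_width'],np.abs(s['joint_velocities']).max())
sat('scene11',np.array([567.5,150,72.7]))
a=cv2.imread('pics/scene11.png'); cv2.imwrite('pics/crop8.png',cv2.resize(a[85:175,260:360],(660,594),interpolation=2))
E
```

```text
t 20.5 g [518.5 152.7 203.6] F [-2.53 -1.44  0.68]
-150 -66 tilt 19.47 e 0.98 24 lowest [311.5 146.    4. ]
-120 -66 tilt 19.66 e 0.65 19 lowest [310. 141.   7.]
-146 -85 tilt 18.78 e 2.45 17 lowest [311.5 146.    4. ]
pca tilt 19.774589938058273 side -0.3501919904341411 148
F [-2.31539654 -0.36317028  1.41442738] [0.2941928  0.58826441 0.67781331]
21.15 [518.51131414 152.71921138 184.60529872] 23.30966647709356 0.0015695379424299609
scene11 copper from 0.2 to 11.2 len 11.0 [0, 0, 0, 0, 0, 0, 1, 2, 11, 28, 45, 67, 85, 98, 99, 101, 97, 91, 84, 74, 64, 53, 41, 31, 26, 21, 19, 19, 19, 19, 19, 19, 19, 19, 19, 18, 18, 19, 19, 19, 19, 19, 19, 19, 18, 18, 17, 17, 16, 16, 16, 15, 15, 15, 14, 14]
```

View pics/crop8.png

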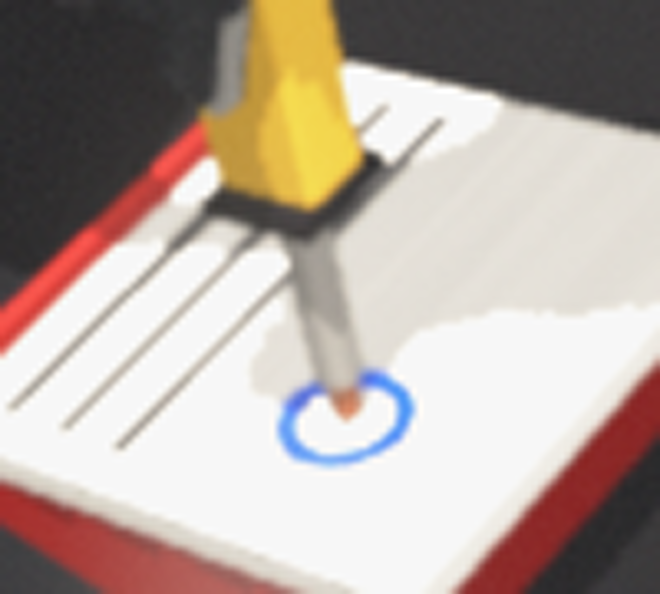

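The tip sits at the ring's centre (about px (312,148)). By vision about 7.5 mm of the 15 mm travel is pushed in, and the force reading is about 3.1 N. The probe and arm are steady, so I am handing it in.

```bash
python3 -c "from cell import job_done; print(job_done())"
```

```text
the job is handed in; nothing more can be done
None
```

I lifted the large yellow thermometer off the double hook. The moves only turn the tool about the vertical, so I tilted the thermometer in the jaws by easing its sleeve against the warmer's back edge. I then set the tip in the blue ring along the plate's normal. It was handed in at 21.15 s, still gripped at 60 N and not moving.

Last checks:
- **Tip position:** inside the blue ring, within about 1–2 mm of its centre.
- **Squareness:** most tilt estimates were 19.5–19.8°, with one noisy fit at 18.8°, against the plate's 20°. Sideways lean was about 0.3°. A first pivot gave only about 18°, so I did it a second time.
- **Press depth:** the two measures differ slightly. The visible copper length gave about 7.5 mm pushed in, and the noisy force reading of about 3.1 N gave about 6.5 mm. Both are near halfway.
- **Forces:** the highest wrist force I read was about 8 N, while tilting at the warmer's edge. Readings come only at the end of each move.
- **Other objects:** the planned paths kept clear of the beaker, cup and tamper; I did not check them in a final picture.

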